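# Lengthen a telescoping stand leg by one hole

## Robot

A 6-joint arm with a two-finger parallel gripper is mounted at the origin on the work surface. World frame = base frame: x ahead of the robot, y to its left, z up, the work surface at z = 0. Lengths are in m, angles in rad, forces in N, time in s.
With the tool pointing down it reaches from about 0.35 to 0.975 m from the base axis. Payload 4.9 kg.
Tool frame: the origin (TCP) lies midway between the tips of the shut fingers; the grasp point (between the pads) lies ctrl.grip_point_offset behind it (ctrl.grip_point_offset is the distance from the TCP to the grasp point, in m); x points along the fingers, y is the direction in which the jaws open and shut, and the axes are right-handed (so a half turn about x gives the same grasp; the last joint's range is limited). The gripper opens to 85 mm and grips with 20 to 120 N. Pads are 22 mm wide; open, the fingers measure 114 mm over their backs; the gripper's body (76 mm by 85 mm) begins 54 mm behind the grasp point. The pads swing forward as they close: fully open they stand 13 mm farther back than shut.
Start: joints at [-1.253, 0.053, 1.613, -0, 1.476, -0.119], TCP at [0.264, -0.566, 0.231] pointing down, gripper open.
Joint ranges: [-3.01, 3.01], [-1.01, 2.22], [0.06, 2.58], [-1.02, 4.17], [0.09, 2.62], [-3.14, 3.14]. Speed limits (rad/s): [2.57, 2.57, 3.14, 3.14, 3.14, 3.14].

## Interface

Orientations are given as a rotation vector (axis times angle).
In Python, from station import ctrl gives the robot as it stands. The module is installed in compiled form; this text tells all that it offers.
- The arm moves only by the tool drive_tool, never from a script. Its argument "commands" is text: rows parted by semicolons, each of 5 numbers parted by spaces: the closure, from -1 (fully open) to 1 (shut), so that 0 is half open, then the shift along the tool's x, y, z in units of 40 mm (1.0 is 40 mm), then the turn about the tool's x in units of 5 degrees (1.0 is 5 degrees). A call has 1 to 8 rows; each row is the pose to reach, as a shift and turn from the pose commanded when the call began, along the tool's axes at that moment; what a row does not reach only later rows make up. A row lasts 1/12 s, in which the tool goes at most 41.7 mm and 7.16 degrees, less where a joint would pass 70% of its speed; a pose out of reach is approached as far as the arm can. A call with a gripper value outside its range is refused whole. The fingers move at their own pace and stop on an object; "newtons" is the grip in N (left out, the last holds). Time passes only in rows, so rows that repeat a pose let the fingers close. It gives the time, the measured TCP pose, the force and the opening at its end, in the units of the state.
- ctrl.get_obs(): the state, without advancing time (a new reading comes with each control period).
- ctrl.get_image(name): name is "side" or "top"; returns (picture, depth): 384x512x3 uint8, blue, green, red; 384x512 float32, m along the optical axis (not along the pixel's ray), 0 where there is no reading.
- ctrl.camera_info(name): a dict with "K" (3x3 intrinsics, pixels), "T" (4x4, takes a point from camera to world coordinates). Camera axes: x right, y down, z forward; pixel columns grow to the right and rows downward; lengths in m; the calibration is good to about 2 mm. A picture is of the moment at which its call begins. camera_info takes no time and is no camera call.
- ctrl.finish_job(): hands the job in, once; it reports no verdict.
The state is a dict: "t": time; "q": joint angles; "dq": joint speeds; "effort": joint torques, N m; "tool_pos": TCP position; "tool_rot": TCP orientation; "contact_force": force on the tool from outside, world axes, zero at the start; "wrist_torque": the same for the moment, N m; "opening": finger opening in m.
Only numpy, scipy, OpenCV 4.12 (cv2) and the standard library are available. Lean on these libraries where they do the work, as an engineer would, in place of code of your own. Each camera call takes 0.05 s, during which the arm holds its last target.

## Task

Pick up the telescoping stand leg from the bench, lower it gently into the two rests of the blue cradle with its black foot disc in the slot at the cradle's end wall, and let go of it while it is still at its present length. Then take it again by the grey collar, squeezing the orange snap button flush, slide the collar outwards (away from the foot) to the next hole and let go, so that the button springs right out again and the leg stays lying in the cradle. Do not disturb the other things on the bench.

Things in the scene. Friction and masses are not known exactly. Their poses are not given: they have to be found in the camera images.
- leg: Telescoping stand leg, 0.37 kg, 200 mm long, lying on the bench. Origin on the tube's axis, 100 mm from the foot's end, 20 mm above the bench; x runs from foot to collar, z up, y to the button's side. Black foot disc 40 mm diameter, x -100 to -92 mm. Bare 20 mm tube to grip from x = -88 to +20 mm, with black holes 30 mm apart, running on inside the collar to +90 mm. Balances near x = -20 mm.
- collar (a joint): Collar's slide (m) along the leg's +x. 0: first hole, locked with 2.5 mm of play. 0.030: next hole outwards, where the tooth drops in within about 2.5 mm. End stop 0.038. With the button in it slides with about 1.5 N of friction and stays where left. If the button is let go between holes it stays half in, and sliding on lets it snap into the next hole.
- collar_mid (a point): Centre of the grey collar: a box 55 mm long (along the leg), 40 wide, 40 high, with a round 30 mm nose 25 mm long on its outer end. At joint 0 it lies on the leg's axis at x = +47.5 mm. Its bare sides can be gripped over the outer 25 mm, beside the button.
- button (a joint): Push of the orange snap button (m): 0 = right out, 6 mm proud of the collar's side (locked); 0.006 = flush (unlocked). Spring 3 N at first, 7 N flush. Squeeze it between two fingers across the collar (46 mm over collar and button); the fingers then rest on the collar's two sides, 40 mm apart, and can slide it.
- button_face (a point): Middle of the orange button's outer face, which looks along the leg's +y; 18 mm along the leg by 22 mm high. Out, it lies 26 mm from the tube's axis; along the leg it is 7.5 mm nearer the foot than collar_mid (x = +40 mm at joint 0).
- cradle: Fixed blue and white cradle. Two U-shaped rests 12 mm thick at x = -83 and +6 mm, inside 25 mm wide, flared to 45 mm at the top (66 mm high); end wall 10 mm thick at x = -108 mm, 62 mm high; the foot's slot is x = -103 to -89 mm. Rail 24 mm wide, 29.6 mm high, x = 25 to 110 mm, just under the collar. Base 80 mm wide. Origin on the bench below the lying leg's; x from end wall to rail, z up.
- cradle_seat (a point): 50 mm above the cradle's origin, axes as the cradle's: where the leg's origin comes when the leg lies in the rests with its foot in the slot (about 3 mm of play either way along x, taken up when the collar is pulled) and its x axis along the cradle's x.
- tube_rack: Bystander: blue sample tube rack 100 x 140 mm, 73 mm high, 0.6 kg; origin at the centre of its underside.
- reagent_bottle: Bystander: jar 66 mm diameter, 120 mm high, 0.4 kg; origin at the centre of its underside.
- wash_bottle: Bystander: bottle 72 mm diameter, 170 mm high, 0.4 kg; origin at the centre of its underside.
Not all that is in view belongs to the job. Leave any pink look-alike of the leg alone. What is shaped like the cradle but yellow is not meant.

How it is judged:
On the way, in this order (a step that is already met when the one before it is completed fails the run):
1. the leg lies in the cradle with its foot in the slot, let go, collar still at its first hole and button out (x of leg in the frame of cradle_seat between -0.006 and 0.006 m and y of leg in the frame of cradle_seat between -0.006 and 0.006 m and z of leg in the frame of cradle_seat between -0.004 and 0.005 m and angle between the x axis of leg and the x axis of cradle_seat, either way round below 0.08 rad and contact force between the fingers and leg below 0.1 N and value of joint collar between -0.005 and 0.005 m and value of joint button below 0.0015 m), for 0.2 s.
2. the button is squeezed flush while the leg lies in the cradle (x of leg in the frame of cradle_seat between -0.015 and 0.015 m and y of leg in the frame of cradle_seat between -0.015 and 0.015 m and z of leg in the frame of cradle_seat between -0.015 and 0.015 m and value of joint button above 0.0045 m), for 0.1 s.
At the end, for the whole second after the job is handed in: Leg at rest in the cradle, let go: origin within 6 mm of cradle_seat in x and y, -4 to +5 mm in height, axis within 0.08 rad of the cradle's, rolled or tilted under 0.35 rad; collar at the next hole (0.026 to 0.034), button out again (under 0.0015) (x of leg in the frame of cradle_seat between -0.006 and 0.006 m and y of leg in the frame of cradle_seat between -0.006 and 0.006 m and z of leg in the frame of cradle_seat between -0.004 and 0.005 m and angle between the x axis of leg and the x axis of cradle_seat, either way round below 0.08 rad and value of joint collar between 0.026 and 0.034 m and value of joint button below 0.0015 m and linear speed of leg below 0.02 m/s and contact force between the fingers and leg below 0.1 N and angle between leg's own z axis and vertical below 0.35 rad); the robot touches nothing.
It fails at once if the leg is dropped or thrown (moves faster than 0.6 m/s with no finger touching it) (contact force between the fingers and leg below 0.05 N and linear speed of leg above 0.6 m/s).
It fails at once if the tube rack is shifted by more than 30 mm or tipped (distance of tube_rack from where it was at the start of the episode above 0.03 m or angle between tube_rack's own z axis and vertical above 0.3 rad).
It fails at once if the reagent bottle is shifted by more than 30 mm or tipped (distance of reagent_bottle from where it was at the start of the episode above 0.03 m or angle between reagent_bottle's own z axis and vertical above 0.3 rad).
It fails at once if the wash bottle is shifted by more than 30 mm or tipped (distance of wash_bottle from where it was at the start of the episode above 0.03 m or angle between wash_bottle's own z axis and vertical above 0.3 rad).
It also fails if it takes over 53 s, if anything falls off the work surface, if the arm or the gripper's body presses on something with over 40 N, if the wrist force passes 120 N, or if a joint passes its speed limit or range.

## Working session

There is one attempt and no reset: what is moved stays moved. The work goes in short steps, Python scripts to look and compute and a tool call to move; the robot and the scene stay as the last step left them, time stands still between calls to the robot, and variables do not carry over. Pictures are saved under pics/ and viewed, and the job is handed in when it is done.

Besides the shell and the picture viewer there is one more tool, called as name(argument=value, ...) on one line, values as JSON. drive_tool: Moves the arm, as the interface text tells. Its arguments: {"type":"object","properties":{"commands":{"type":"string"},"newtons":{"type":"number"}},"required":["commands"]}

```bash
mkdir -p pics; cat > h.py <<'E'
import numpy as np, cv2
from station import ctrl
def grab(n,tag):
    im,d=ctrl.get_image(n); cv2.imwrite(f'pics/{tag}_{n}.png',im); np.savez(f'pics/{tag}_{n}.npz',im=im,d=d); return im,d
def load(n,tag):
    z=np.load(f'pics/{tag}_{n}.npz'); return z['im'],z['d']
def ray(n,uv,z):
    c=ctrl.camera_info(n);K=np.array(c['K']);T=np.array(c['T'])
    uv=np.atleast_2d(uv).astype(float)
    r=np.c_[uv,np.ones(len(uv))]@np.linalg.inv(K).T@T[:3,:3].T
    o=T[:3,3]; return o+r*((z-o[2])/r[:,2])[:,None]
def cloud(n,d):
    c=ctrl.camera_info(n);K=np.array(c['K']);T=np.array(c['T'])
    v,u=np.mgrid[:d.shape[0],:d.shape[1]]
    p=np.stack([(u-K[0,2])/K[0,0]*d,(v-K[1,2])/K[1,1]*d,d],-1)
    return p@T[:3,:3].T+T[:3,3]
def proj(n,P):
    c=ctrl.camera_info(n);K=np.array(c['K']);T=np.linalg.inv(np.array(c['T']))
    p=np.atleast_2d(P)@T[:3,:3].T+T[:3,3]; q=p@K.T; return q[:,:2]/q[:,2:]
E
python3 - <<'E'
from h import *
for n in('side','top'):
    grab(n,'a'); c=ctrl.camera_info(n); print(n,np.round(c['K'],1).tolist(),np.round(c['T'],3).tolist())
print(ctrl.get_obs(), ctrl.grip_point_offset)
E
```

```text
side [[366.7, 0.0, 252.6], [0.0, 366.7, 195.7], [0.0, 0.0, 1.0]] [[-0.972, -0.12, 0.202, 0.307], [-0.234, 0.555, -0.798, 0.899], [-0.016, -0.823, -0.567, 0.707], [0.0, 0.0, 0.0, 1.0]]
top [[441.3, 0.0, 254.0], [0.0, 441.3, 190.2], [0.0, 0.0, 1.0]] [[-0.026, -0.992, 0.124, 0.329], [-1.0, 0.026, -0.004, 0.009], [0.001, -0.125, -0.992, 1.518], [0.0, 0.0, 0.0, 1.0]]
{'t': 0.1, 'q': array([-1.25301709e+00,  5.33225389e-02,  1.61413345e+00, -1.25506966e-05,
        1.47600639e+00, -1.18988672e-01]), 'dq': array([ 0.00140614, -0.00130563, -0.00270222, -0.0014579 , -0.00129197,
        0.00060033]), 'effort': array([ 1.42716493e-03, -3.94906998e+01, -3.71363032e+01, -5.91450907e-05,
        3.91257025e-03, -1.30200925e-05]), 'tool_pos': array([ 0.26421182, -0.56579381,  0.23018019]), 'tool_rot': array([ 1.98022909,  0.44139039, -1.98063069]), 'contact_force': array([ 0.38198886, -0.35463781,  0.39637665]), 'wrist_torque': array([-0.0095798 ,  0.02335878,  0.0372021 ]), 'opening': 0.08529131406206424} 0.0187
```

View pics/a_side.png

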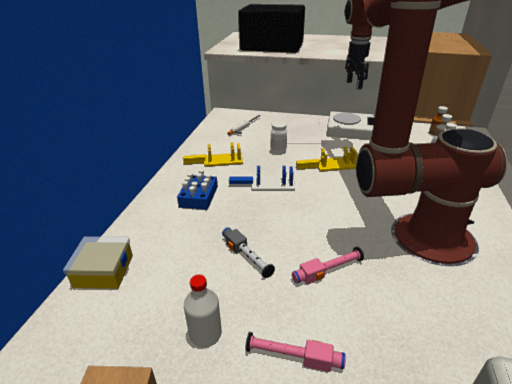

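View pics/a_top.png

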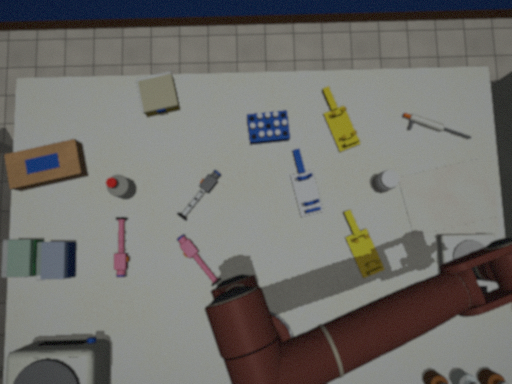

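The side view shows the leg at about (247,250) and the blue cradle at about (265,178). In the top view they are at (200,195) and (305,185), with three yellow or pink decoys nearby. I'll zoom in and measure.

```bash
python3 - <<'E'
from h import *
for n,(u0,v0,u1,v1) in {'top':(170,140,330,225),'side':(170,155,300,285)}.items():
    im,d=load(n,'a'); c=im[v0:v1,u0:u1]; s=5 if n=='top' else 4.5
    cv2.imwrite(f'pics/crop_{n}.png',cv2.resize(c,None,fx=s,fy=s,interpolation=cv2.INTER_CUBIC))
E
```

```text
(no output)
```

View pics/crop_top.png

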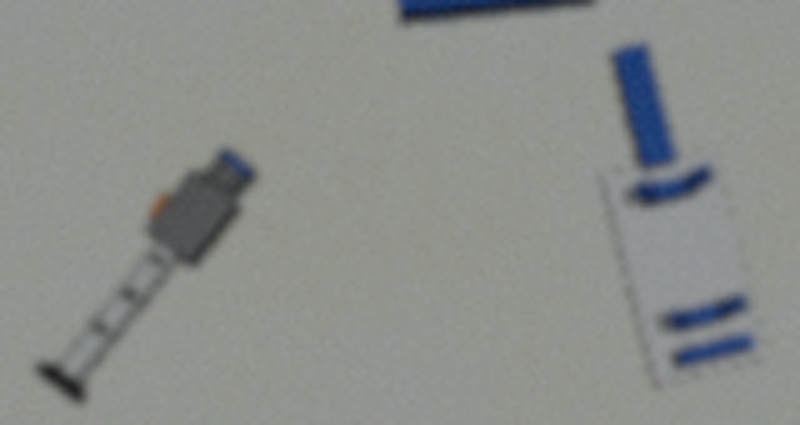

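View pics/crop_side.png

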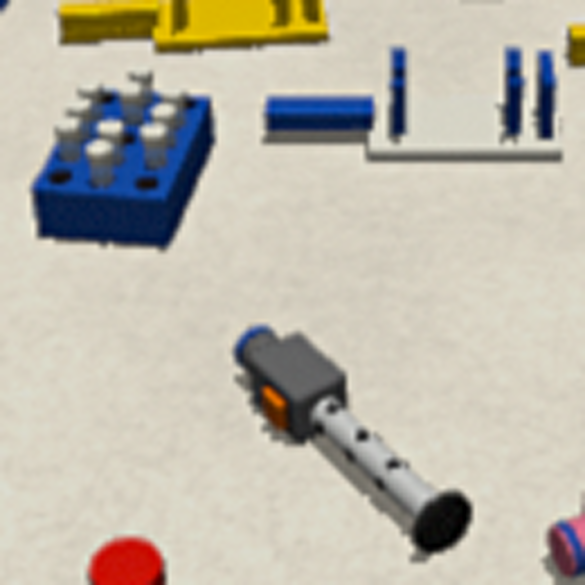

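```bash
python3 - <<'E'
from h import *
def pca(p):
    c=p[:,:2].mean(0); u,s,v=np.linalg.svd(p[:,:2]-c); return c,v[0],np.degrees(np.arctan2(v[0][1],v[0][0]))
for n,(u0,v0,u1,v1) in {'top':(170,165,225,222),'side':(218,222,277,279)}.items():
    im,d=load(n,'a'); P=cloud(n,d)[v0:v1,u0:u1]; I=im[v0:v1,u0:u1]
    m=P[...,2]>0.012; p=P[m]
    c,v,a=pca(p); v=v*np.sign(v[0]); s=(p[:,:2]-c)@v; t=(p[:,:2]-c)@np.array([-v[1],v[0]])
    print(n,len(p),'bench',np.median(P[~m][:,2]),c,a,np.percentile(s,[0,2,98,100]),np.percentile(t,[0,2,98,100]),'z',np.percentile(p[:,2],[50,90,98]))
    # tube part heights
    for lo in np.arange(s.min(),s.max(),.02):
        k=(s>=lo)&(s<lo+.02); print('  s%.3f n%d tmin %.3f tmax %.3f zmax %.3f'%(lo,k.sum(),t[k].min(),t[k].max(),np.percentile(p[k,2],95)))
    hsv=cv2.cvtColor(I,cv2.COLOR_BGR2HSV)
    o=(hsv[...,0]<18)&(hsv[...,1]>130); print('  orange',o.sum(),P[o].mean(0) if o.any() else '')
# cradle
for n,(u0,v0,u1,v1) in {'top':(288,146,325,220),'side':(226,162,298,192)}.items():
    im,d=load(n,'a'); P=cloud(n,d)[v0:v1,u0:u1]; I=im[v0:v1,u0:u1]
    hsv=cv2.cvtColor(I,cv2.COLOR_BGR2HSV)
    b=(hsv[...,0]>100)&(hsv[...,0]<130)&(hsv[...,1]>120)
    k,l,st,ce=cv2.connectedComponentsWithStats(b.astype(np.uint8))
    print(n)
    for i in range(1,k):
        if st[i,4]<8: continue
        q=P[l==i]; print('  comp',st[i].tolist(),ce[i]+[u0,v0],np.median(q,0).round(4),'zmax',np.percentile(q[:,2],95).round(4))
E
```

```text
top 519 bench -0.0004449389168531548 [0.50816666 0.17537576] -29.628697578928158 [-0.10796583 -0.10329305  0.08632897  0.0909467 ] [-0.23315376 -0.23315376  0.03267934  0.0442632 ] z [0.03322283 0.0422592  1.51793417]
  s-0.108 n51 tmin 0.008 tmax 0.044 zmax 0.042
  s-0.088 n51 tmin -0.233 tmax 0.033 zmax 1.518
  s-0.068 n36 tmin 0.008 tmax 0.031 zmax 0.035
  s-0.048 n36 tmin 0.006 tmax 0.026 zmax 0.034
  s-0.028 n36 tmin 0.001 tmax 0.023 zmax 0.034
  s-0.008 n40 tmin -0.014 tmax 0.019 zmax 0.036
  s0.012 n76 tmin -0.016 tmax 0.029 zmax 0.044
  s0.032 n82 tmin -0.021 tmax 0.029 zmax 0.045
  s0.052 n64 tmin -0.022 tmax 0.019 zmax 0.044
  s0.072 n47 tmin -0.021 tmax 0.010 zmax 0.037
  orange 0 
side 745 bench 0.0019629265296762233 [0.50677968 0.20320665] -60.898086609818655 [-0.70500944 -0.0862022   0.09859185  0.10973475] [-0.05810596 -0.0515047   0.04055964  0.16321737] z [0.03186825 0.04230727 0.044026  ]
  s-0.705 n8 tmin 0.163 tmax 0.163 zmax 0.707Traceback (most recent call last):
  File "<stdin>", line 11, in <module>
    return umr_minimum(a, axis, None, out, keepdims, initial, where)
ValueError: zero-size array to reduction operation minimum which has no identity
```

```bash
cat > m.py <<'E'
from h import *
import sys
def leg(tag,boxes):
  for n,(u0,v0,u1,v1) in boxes.items():
    im,d=load(n,tag); P=cloud(n,d)[v0:v1,u0:u1]; I=im[v0:v1,u0:u1]; D=d[v0:v1,u0:u1]
    m=(P[...,2]>0.012)&(D>0)&(P[...,2]<.08); p=P[m]
    # axis from high points on tube: fit line by RANSAC-ish fitLine huber
    f=cv2.fitLine(p[:,:2].astype(np.float32),cv2.DIST_HUBER,0,.01,.01).ravel(); v=f[:2]*np.sign(f[0]); c=f[2:]
    s=(p[:,:2]-c)@v; w=np.array([-v[1],v[0]]); t=(p[:,:2]-c)@w
    print(n,len(p),'bench',np.median(P[~m&(D>0)][:,2]),'c',c,'ang',np.degrees(np.arctan2(v[1],v[0])),'s',np.percentile(s,[0,2,98,100]).round(4))
    for lo in np.arange(s.min(),s.max(),.02):
        k=(s>=lo)&(s<lo+.02); 
        if k.sum()<3: continue
        mid=(t[k].min()+t[k].max())/2; q=c+v*(lo+.01)+w*mid
        print('  s%.3f n%d tmin %.3f tmax %.3f zmax %.3f mid'%(lo,k.sum(),t[k].min(),t[k].max(),np.percentile(p[k,2],95)),q.round(4))
    hsv=cv2.cvtColor(I,cv2.COLOR_BGR2HSV)
    o=(hsv[...,0]<20)&(hsv[...,1]>110)&(D>0); print('  orange',o.sum(),P[o].mean(0) if o.any() else '', P[o][:,2].min() if o.any() else '')
    k=(I.max(-1)<60)&m; print('  black',k.sum(),np.median(P[k],0) if k.any() else '')
E
python3 - <<'E'
from m import *
leg('a',{'top':(170,165,225,222),'side':(218,222,277,279)})
for n,(u0,v0,u1,v1) in {'top':(288,146,325,220),'side':(226,162,298,192)}.items():
    im,d=load(n,'a'); P=cloud(n,d)[v0:v1,u0:u1]; I=im[v0:v1,u0:u1]
    hsv=cv2.cvtColor(I,cv2.COLOR_BGR2HSV)
    b=(hsv[...,0]>100)&(hsv[...,0]<130)&(hsv[...,1]>120)&(d[v0:v1,u0:u1]>0)
    k,l,st,ce=cv2.connectedComponentsWithStats(b.astype(np.uint8))
    print(n)
    for i in range(1,k):
        if st[i,4]<8: continue
        q=P[l==i]; print('  comp',st[i].tolist(),ce[i]+[u0,v0],np.median(q,0).round(4),'z',np.percentile(q[:,2],[5,95]).round(4))
E
```

```text
top 503 bench -0.0004449389168531548 c [0.5138742  0.18066165] ang -39.75019 s [-0.1106 -0.1073  0.0852  0.0891]
  s-0.111 n53 tmin -0.017 tmax 0.019 zmax 0.042 mid [0.4369 0.2454]
  s-0.091 n35 tmin -0.008 tmax 0.010 zmax 0.032 mid [0.4523 0.2327]
  s-0.071 n34 tmin -0.009 tmax 0.011 zmax 0.035 mid [0.468  0.2202]
  s-0.051 n36 tmin -0.009 tmax 0.011 zmax 0.034 mid [0.4832 0.2072]
  s-0.031 n35 tmin -0.008 tmax 0.011 zmax 0.034 mid [0.4989 0.1948]
  s-0.011 n35 tmin -0.009 tmax 0.011 zmax 0.035 mid [0.514  0.1818]
  s0.009 n80 tmin -0.019 tmax 0.027 zmax 0.044 mid [0.5311 0.1711]
  s0.029 n80 tmin -0.019 tmax 0.026 zmax 0.045 mid [0.5462 0.1579]
  s0.049 n65 tmin -0.020 tmax 0.020 zmax 0.044 mid [0.5597 0.1429]
  s0.069 n50 tmin -0.013 tmax 0.017 zmax 0.038 mid [0.5762 0.1314]
  orange 0  
  black 15 [0.43348369 0.2475821  0.03500745]
side 737 bench 0.0019629265296762233 c [0.50965214 0.1973658 ] ang -38.54874 s [-0.098  -0.0968  0.0974  0.1042]
  s-0.098 n128 tmin -0.023 tmax 0.015 zmax 0.041 mid [0.4383 0.2491]
  s-0.078 n47 tmin -0.013 tmax 0.005 zmax 0.033 mid [0.4539 0.2366]
  
[... 807 characters left out ...]
[0.0252 0.0343]
  comp [10, 29, 13, 5, 27] [303.66666667 177.22222222] [ 0.5523 -0.1632  0.0525] z [0.0385 0.0672]
  comp [17, 54, 13, 5, 22] [310.40909091 202.45454545] [ 0.4661 -0.1851  0.0473] z [0.0346 0.066 ]
  comp [18, 62, 14, 4, 23] [312.26086957 209.52173913] [ 0.441  -0.1866  0.0605] z [0.056  0.0653]
side
  comp [31, 4, 3, 19, 39] [258.25641026 174.28205128] [ 0.5519 -0.1497  0.0547] z [0.0206 0.0678]
  comp [57, 4, 3, 19, 40] [283.625 175.025] [ 0.4667 -0.1674  0.0512] z [0.0186 0.0676]
  comp [64, 5, 3, 18, 45] [290.8        175.04444444] [ 0.4412 -0.1663  0.0574] z [0.0239 0.0655]
  comp [3, 15, 24, 7, 161] [240.57142857 179.94409938] [ 0.6128 -0.144   0.0293] z [0.0154 0.0332]
```

```bash
cat > go.py <<'E'
from h import *
from scipy.spatial.transform import Rotation as R
def st():
    o=ctrl.get_obs(); r=R.from_rotvec(o['tool_rot']).as_matrix(); return o,r
def togo(P,legang,pref=None):
    """P tcp target, legang deg: x axis of gripped leg; jaws perpendicular"""
    o,r=st(); d=r.T@(np.array(P)-o['tool_pos'])/.04
    ya=np.degrees(np.arctan2(r[1,1],r[0,1]))
    print('t',round(o['t'],2),'tcp',o['tool_pos'].round(4),'toolx',r[:,0].round(4),'jaw yaw',round(ya,2),'q6',o['q'][5].round(3),'op',round(o['opening'],4),'F',o['contact_force'].round(2))
    for b in(90,-90):
        dy=(legang+b-ya+180)%360-180
        print('shift units',d.round(3),'turn units',round(-dy/5,3),'(world dyaw %.2f)'%dy)
E
python3 - <<'E'
from go import *
togo([.496,.2,.13],-39.5)
E
```

```text
t 0.1 tcp [ 0.2642 -0.5658  0.2302] toolx [-6.0e-04  1.8e-03 -1.0e+00] jaw yaw -64.97 q6 -0.119 op 0.0853 F [ 0.38 -0.35  0.4 ]
shift units [  2.535 -14.892 -13.349] turn units -23.095 (world dyaw 115.47)
shift units [  2.535 -14.892 -13.349] turn units 12.905 (world dyaw -64.53)
```

drive_tool(commands="-1 0.6 -5.2 -4.7 -8;-1 0.6 -5.2 -4.7 -8;-1 0.6 -5.2 -4.7 -8;-1 0.6 -5.2 -4.7 -8;-1 0.6 -5.2 -4.7 -8;-1 0.6 -5.2 -4.7 -8;-1 0.6 -5.2 -4.7 -8;-1 0.6 -5.2 -4.7 -8", newtons=40)

```text
t: 0.77
tool_pos: [0.3474, -0.2934, 0.2058]
tool_rot: [1.521, 0.977, -1.518]
contact_force: [0.2, -0.2, -0.2]
opening: 0.0854
```

```bash
python3 -c "
from go import *
togo([.488,.206,.13],-39.5)"
```

```text
t 0.77 tcp [ 0.3474 -0.2934  0.2058] toolx [-4.0e-04  3.2e-03 -1.0e+00] jaw yaw -24.68 q6 -0.436 op 0.0854 F [ 0.18 -0.17 -0.16]
shift units [  1.935  -2.016 -12.807] turn units -15.035 (world dyaw 75.18)
shift units [  1.935  -2.016 -12.807] turn units 20.965 (world dyaw -104.82)
```

drive_tool(commands="-1 1.2 -1.3 -8.4 -10;-1 1.2 -1.3 -8.4 -10;-1 1.2 -1.3 -8.4 -10;-1 1.2 -1.3 -8.4 -10;-1 1.2 -1.3 -8.4 -10;-1 1.2 -1.3 -8.4 -10;-1 1.2 -1.3 -8.4 -10;-1 1.2 -1.3 -8.4 -10")

```text
t: 1.43
tool_pos: [0.4388, 0.0204, 0.1604]
tool_rot: [0.879, 1.385, -0.879]
contact_force: [1.1, -0.3, -0.4]
opening: 0.0854
```

```bash
python3 -c "
from go import *
togo([.488,.206,.13],-39.5)"
```

```text
t 1.43 tcp [0.4388 0.0204 0.1604] toolx [ 6.e-04 -4.e-04 -1.e+00] jaw yaw 25.24 q6 -0.563 op 0.0854 F [ 1.07 -0.3  -0.44]
shift units [ 0.759  3.09  -3.672] turn units -5.052 (world dyaw 25.26)
shift units [ 0.759  3.09  -3.672] turn units 30.948 (world dyaw -154.74)
```

drive_tool(commands="-1 0.75 3.1 -3.65 -5.05;-1 0.75 3.1 -3.65 -5.05;-1 0.75 3.1 -3.65 -5.05;-1 0.75 3.1 -3.65 -5.05;-1 0.75 3.1 -3.65 -5.05;-1 0.75 3.1 -3.65 -5.05;-1 0.75 3.1 -3.65 -5.05;-1 0.75 3.1 -3.65 -5.05")

```text
t: 2.1
tool_pos: [0.4891, 0.2029, 0.1303]
tool_rot: [0.542, 1.502, -0.543]
contact_force: [-0.2, 0.3, -0.8]
opening: 0.0854
```

```bash
python3 -c "
from go import *
togo([.488,.206,.006],-39.5)
for n in ('side','top'): grab(n,'b')
im=cv2.imread('pics/b_side.png')[150:300,180:330]; cv2.imwrite('pics/b_c.png',cv2.resize(im,None,fx=4,fy=4,interpolation=2))"
```

```text
t 2.1 tcp [0.4891 0.2029 0.1303] toolx [-9.e-04 -7.e-04 -1.e+00] jaw yaw 50.27 q6 -0.624 op 0.0854 F [-0.22  0.28 -0.8 ]
shift units [ 3.108  0.045 -0.07 ] turn units -0.046 (world dyaw 0.23)
shift units [ 3.108  0.045 -0.07 ] turn units 35.954 (world dyaw -179.77)
```

View pics/b_c.png

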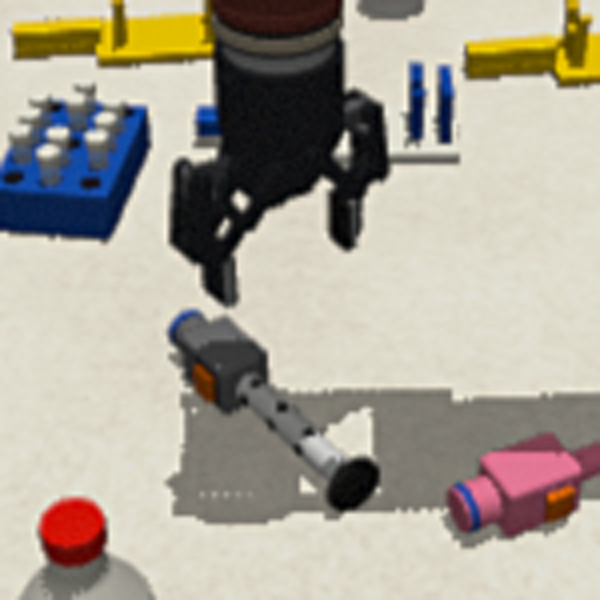

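The gripper is above the tube with its jaws across it, and the button side is clear. I'll go down.

drive_tool(commands="-1 1 0.05 -0.05 0;-1 1.8 0.05 -0.05 0;-1 2.4 0.05 -0.05 0;-1 2.8 0.05 -0.05 0;-1 3.05 0.05 -0.05 0;-1 3.1 0.05 -0.05 0;-1 3.1 0.05 -0.05 0;-1 3.1 0.05 -0.05 0")

```text
t: 2.87
tool_pos: [0.4903, 0.2062, 0.0082]
tool_rot: [0.544, 1.5, -0.542]
contact_force: [0.8, -0.3, 0.8]
opening: 0.0856
```

drive_tool(commands="0.3 0 0 0 0;0.6 0 0 0 0;0.7 0 0 0 0;1 0 0 0 0;1 0 0 0 0;1 0 0 0 0;1 0 0 0 0;1 0 0 0 0", newtons=40)

```text
t: 3.53
tool_pos: [0.4893, 0.2064, 0.0071]
tool_rot: [0.543, 1.502, -0.542]
contact_force: [-1.3, 0.3, 3.6]
opening: 0.0187
```

drive_tool(commands="1 -0.3 0 0 0;1 -0.8 0 0 0;1 -1.5 0 0 0;1 -2.2 0 0 0;1 -2.9 0 0 0;1 -3.2 0 0 0;1 -3.2 0 0 0;1 -3.2 0 0 0")

```text
t: 4.2
tool_pos: [0.4887, 0.2061, 0.1342]
tool_rot: [0.543, 1.502, -0.543]
contact_force: [0.2, -0.9, -4.8]
opening: 0.0185
```

```bash
python3 -c "
from go import *
togo([.523,-.17,.136],12)
for n in ('side','top'): grab(n,'c')
im=cv2.imread('pics/c_side.png')[150:300,180:330]; cv2.imwrite('pics/c_c.png',cv2.resize(im,None,fx=4,fy=4,interpolation=2))"
```

```text
t 4.2 tcp [0.4887 0.2061 0.1342] toolx [-3.e-04 -1.e-04 -1.e+00] jaw yaw 50.27 q6 -0.619 op 0.0185 F [ 0.22 -0.94 -4.83]
shift units [-0.045 -6.683  6.67 ] turn units -10.346 (world dyaw 51.73)
shift units [-0.045 -6.683  6.67 ] turn units 25.654 (world dyaw -128.27)
```

View pics/c_c.png

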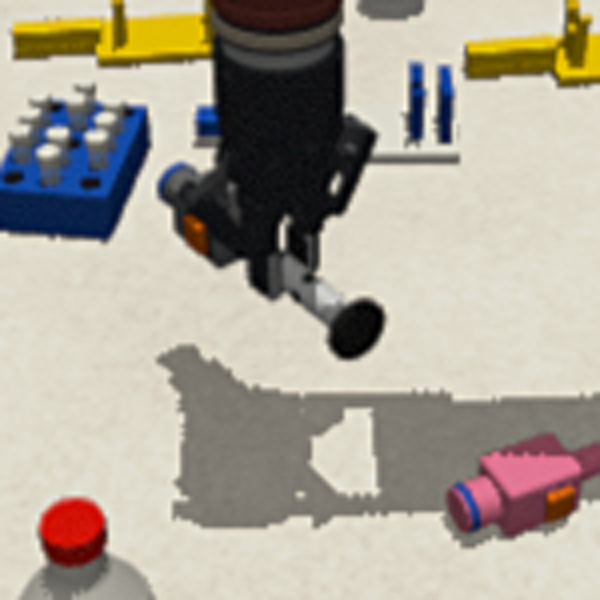

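The leg is lifted and level. I'll carry it over to the cradle.

drive_tool(commands="1 -0.1 -1.0 1.0 -1;1 -0.1 -1.9 1.9 -2.2;1 -0.1 -2.6 2.6 -3.4;1 -0.1 -3.2 3.2 -4.6;1 -0.1 -3.8 3.8 -5.6;1 -0.1 -4.2 4.2 -6.4;1 -0.1 -4.5 4.5 -7;1 -0.1 -4.7 4.7 -7.3")

```text
t: 4.97
tool_pos: [0.5119, -0.0607, 0.1359]
tool_rot: [0.045, 1.575, -0.044]
contact_force: [-0.3, 0.0, -4.4]
opening: 0.0184
```

```bash
python3 -c "
from go import *
togo([.523,-.17,.146],12)"
```

```text
t 4.97 tcp [ 0.5119 -0.0607  0.1359] toolx [-4.6e-03  6.0e-04 -1.0e+00] jaw yaw 86.73 q6 -1.776 op 0.0184 F [-0.25  0.05 -4.43]
shift units [-0.255 -2.713  0.431] turn units -3.054 (world dyaw 15.27)
shift units [-0.255 -2.713  0.431] turn units 32.946 (world dyaw -164.73)
```

drive_tool(commands="1 -0.2 -0.8 0.15 -1;1 -0.2 -1.5 0.25 -2;1 -0.2 -2.1 0.4 -2.7;1 -0.2 -2.5 0.43 -3.05;1 -0.2 -2.7 0.43 -3.05;1 -0.2 -2.7 0.43 -3.05;1 -0.2 -2.7 0.43 -3.05;1 -0.2 -2.7 0.43 -3.05")

```text
t: 5.63
tool_pos: [0.524, -0.1661, 0.1456]
tool_rot: [-0.164, 1.566, 0.166]
contact_force: [-0.9, 0.0, -3.7]
opening: 0.0182
```

```bash
python3 -c "
from go import *
togo([.523,-.17,.146],12)
for n in ('side','top'): grab(n,'d')
a=cv2.resize(cv2.imread('pics/d_side.png')[95:205,205:325],None,fx=5,fy=5,interpolation=2)
cv2.imwrite('pics/d_c.png',a)
a=cv2.resize(cv2.imread('pics/d_top.png')[135:225,255:345],None,fx=6,fy=6,interpolation=2)
cv2.imwrite('pics/d_t.png',a)"
```

```text
t 5.63 tcp [ 0.524  -0.1661  0.1456] toolx [-0.0018  0.0014 -1.    ] jaw yaw 102.04 q6 -2.224 op 0.0182 F [-0.95  0.03 -3.71]
shift units [-0.01  -0.091 -0.045] turn units 0.009 (world dyaw -0.04)
shift units [-0.01  -0.091 -0.045] turn units -35.991 (world dyaw 179.96)
```

View pics/d_c.png

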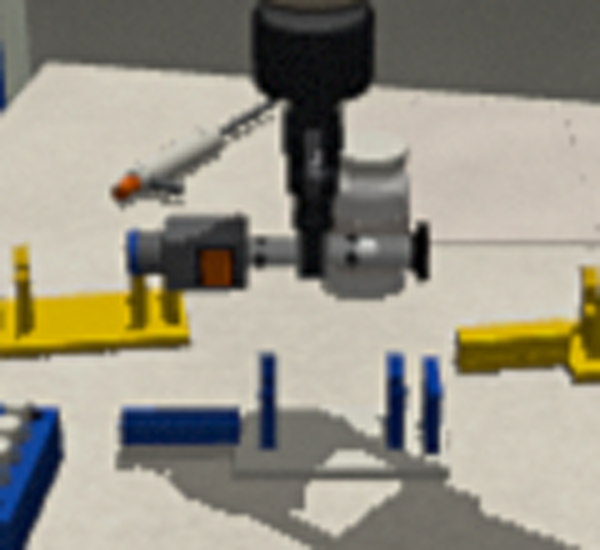

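View pics/d_t.png

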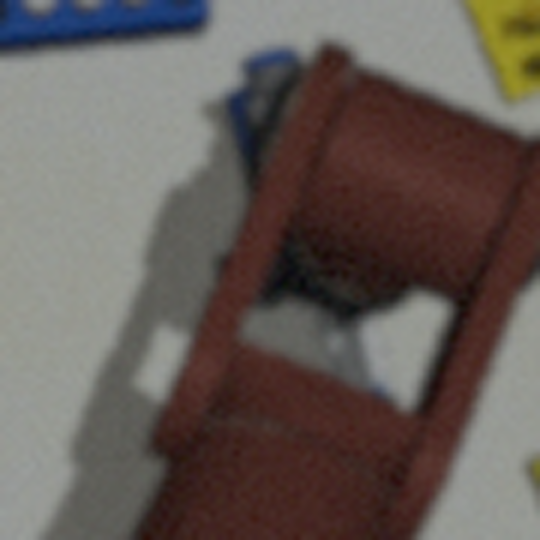

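```bash
cat > ax.py <<'E'
from go import *
A=np.radians(12); e=np.array([np.cos(A),np.sin(A),0]); w=np.array([-e[1],e[0],0])
def rayplane(n,uv,b):
    c=ctrl.camera_info(n);K=np.array(c['K']);T=np.array(c['T'])
    uv=np.atleast_2d(uv).astype(float)
    r=np.c_[uv,np.ones(len(uv))]@np.linalg.inv(K).T@T[:3,:3].T; o=T[:3,3]
    P=o+r*((b-o@w)/(r@w))[:,None]
    return np.c_[P@e,P[:,2]]
E
python3 - <<'E'
from ax import *
im,d=load('side','d'); o,r=st()
bt=o['tool_pos']@w; at=o['tool_pos']@e; print('tool a,b',at,bt)
# grey profile along rows for the foot
g=im.max(-1).astype(int)
for v in (142,145,148,150): print(v,g[v,280:298].tolist())
im0,_=load('side','a'); 
hs=cv2.cvtColor(im0,cv2.COLOR_BGR2HSV)
for v in (168,172,176,180,184): print(v,'sat',hs[v,253:264,1].tolist(),hs[v,279:297,1].tolist())
print('scale: foot',rayplane('side',[[287,145],[290,145],[293,145]],bt).round(4).tolist())
print('wall',rayplane('side',[[283.5,172],[290.8,172],[258.2,172]],-.2535).round(4).tolist())
E
```

```text
tool a,b 0.478369525513276 -0.2714981146765647
142 [105, 104, 106, 102, 103, 105, 99, 50, 9, 3, 61, 201, 210, 206, 206, 207, 207, 207]
145 [118, 103, 103, 103, 104, 106, 106, 49, 9, 2, 59, 201, 210, 205, 206, 204, 202, 203]
148 [80, 79, 79, 78, 76, 89, 87, 42, 5, 6, 74, 202, 212, 205, 205, 206, 205, 205]
150 [92, 92, 94, 91, 87, 103, 184, 196, 90, 31, 79, 197, 209, 206, 207, 204, 205, 203]
168 sat [25, 28, 29, 4, 121, 248, 183, 21, 24, 27, 25] [27, 28, 31, 70, 202, 242, 120, 26, 30, 32, 5, 177, 239, 118, 24, 28, 23, 54]
172 sat [24, 25, 27, 6, 99, 241, 162, 3, 27, 27, 26] [25, 27, 29, 23, 218, 253, 171, 30, 25, 31, 0, 191, 253, 202, 62, 24, 28, 26]
176 sat [18, 25, 25, 11, 46, 247, 126, 5, 21, 23, 23] [18, 19, 21, 9, 192, 255, 112, 6, 22, 25, 7, 180, 255, 119, 7, 26, 25, 27]
180 sat [8, 24, 23, 8, 117, 255, 115, 5, 19, 19, 20] [19, 21, 22, 69, 251, 255, 65, 23, 20, 23, 38, 202, 255, 70, 16, 25, 27, 27]
184 sat [20, 21, 22, 10, 95, 146, 66, 6, 18, 20, 19] [19, 21, 21, 35, 136, 131, 36, 18, 21, 22, 8, 135, 255, 83, 21, 23, 24, 22]
scale: foot [[0.4122, 0.1605], [0.4024, 0.1604], [0.3926, 0.1604]]
wall [[0.4215, 0.0683], [0.3969, 0.0683], [0.5071, 0.0683]]
```

```bash
python3 - <<'E'
from ax import *
im,d=load('side','a'); C=cloud('side',d)
for u in (284,291,258):
  for v in (167,169,172,176,180,184):
    p=C[v,u]; print(u,v,p.round(4),'a,b',(p@e).round(4),(p@w).round(4))
print(rayplane('side',[[290.8,166.5],[290.8,185]],-.2535), rayplane('side',[[290.8,166.5],[290.8,185]],-.2755))
C2=cloud('side',load('side','d')[1])
for u in (287,288,289,290):
  for v in (142,146,148): p=C2[v,u]; print(u,v,p.round(4),'a,b,z',(p@e).round(4),(p@w).round(4))
E
```

```text
284 167 [ 0.4699 -0.2002  0.0646] a,b 0.418 -0.2935
284 169 [ 0.4688 -0.1947  0.0599] a,b 0.4181 -0.2879
284 172 [ 0.4638 -0.1636  0.0665] a,b 0.4196 -0.2565
284 176 [ 0.4634 -0.1643  0.0503] a,b 0.4191 -0.2571
284 180 [ 0.4633 -0.1673  0.0324] a,b 0.4184 -0.2599
284 184 [ 0.4622 -0.1633  0.0186] a,b 0.4181 -0.2558
291 167 [ 0.4465 -0.208   0.063 ] a,b 0.3935 -0.2963
291 169 [ 0.4441 -0.192   0.0644] a,b 0.3945 -0.2802
291 172 [ 0.4412 -0.1732  0.0637] a,b 0.3956 -0.2612
291 176 [ 0.4393 -0.1633  0.054 ] a,b 0.3958 -0.2511
291 180 [ 0.4389 -0.1652  0.0369] a,b 0.3949 -0.2528
291 184 [ 0.438  -0.1644  0.0212] a,b 0.3943 -0.2518
258 167 [ 0.5583 -0.1813  0.0647] a,b 0.5084 -0.2935
258 169 [ 0.5573 -0.1769  0.0593] a,b 0.5083 -0.2889
258 172 [ 0.5493 -0.1422  0.0684] a,b 0.5077 -0.2533
258 176 [ 0.5521 -0.1535  0.0454] a,b 0.5081 -0.2649
258 180 [ 0.5513 -0.1497  0.0316] a,b 0.5081 -0.261
258 184 [ 0.5513 -0.149   0.0156] a,b 0.5083 -0.2603
[[0.39782028 0.08971214]
 [0.39466892 0.01602987]] [[0.3959921  0.07700135]
 [0.39277587 0.00180232]]
287 142 [ 0.4597 -0.177   0.1727] a,b,z 0.4128 -0.2687
287 146 [ 0.4575 -0.1655  0.1641] a,b,z 0.4131 -0.257
287 148 [ 0.4577 -0.1686  0.1553] a,b,z 0.4126 -0.2601
288 142 [ 0.4555 -0.1707  0.1762] a,b,z 0.4101 -0.2616
288 146 [ 0.4539 -0.163   0.1658] a,b,z 0.4101 -0.2538
288 148 [ 0.4537 -0.1637  0.1582] a,b,z 0.4097 -0.2545
289 142 [ 0.4525 -0.1726  0.1755] a,b,z 0.4067 -0.2629
289 146 [ 0.451  -0.1658  0.1647] a,b,z 0.4067 -0.256
289 148 [ 0.4503 -0.1623  0.1593] a,b,z 0.4067 -0.2524
290 142 [ 0.4489 -0.1696  0.1773] a,b,z 0.4038 -0.2592
290 146 [ 0.4474 -0.1632  0.1663] a,b,z 0.4037 -0.2526
290 148 [ 0.4472 -0.164   0.1588] a,b,z 0.4034 -0.2534
```

```bash
python3 - <<'E'
from ax import *
im0,_=load('side','a'); im1,_=load('side','d')
for v in (176,178,180,182): print(v,im0[v,254:263,2].tolist(),im0[v,280:296,2].tolist())
for v in (144,146): print(v,im1[v,284:294,2].tolist())
for v in (176,178,180): print(v,im1[v,254:263,2].tolist(),im1[v,280:296,2].tolist())
print(rayplane('side',[[258,178],[284,178],[291,178]],-.2525))
print(rayplane('side',[[290,145]],-.2515))
E
```

```text
176 [221, 224, 184, 78, 2, 36, 161, 214, 219] [224, 228, 107, 16, 0, 41, 166, 220, 228, 111, 17, 0, 38, 156, 220, 222]
178 [217, 221, 147, 51, 0, 36, 161, 214, 217] [168, 145, 62, 7, 0, 60, 212, 229, 221, 105, 16, 0, 37, 157, 220, 222]
180 [217, 224, 130, 38, 0, 40, 162, 215, 215] [219, 142, 51, 1, 0, 58, 213, 222, 152, 63, 13, 0, 58, 201, 224, 221]
182 [222, 224, 130, 39, 0, 37, 159, 214, 215] [218, 151, 58, 0, 0, 74, 214, 223, 174, 91, 22, 0, 60, 215, 199, 215]
144 [115, 117, 118, 54, 11, 0, 55, 190, 198, 194]
146 [86, 87, 92, 42, 4, 5, 72, 203, 211, 206]
176 [213, 213, 162, 65, 0, 26, 125, 174, 180] [214, 216, 102, 13, 0, 38, 158, 211, 217, 103, 17, 0, 37, 147, 210, 212]
178 [119, 115, 93, 39, 0, 14, 83, 111, 114] [161, 137, 59, 4, 0, 56, 202, 216, 212, 99, 12, 0, 37, 150, 209, 211]
180 [113, 120, 95, 36, 2, 18, 83, 114, 115] [213, 137, 50, 3, 0, 57, 203, 210, 145, 61, 11, 0, 50, 192, 212, 212]
[[0.5079036  0.04503714]
 [0.41912438 0.04509586]
 [0.39529054 0.04511162]]
[[0.4039585  0.17049455]]
```

```bash
python3 - <<'E'
from ax import *
im,d=load('top','a'); hsv=cv2.cvtColor(im,cv2.COLOR_BGR2HSV)
b=((hsv[...,0]>98)&(hsv[...,0]<132)&(hsv[...,1]>100)).astype(np.uint8); b[:146]=0;b[220:]=0;b[:,:288]=0;b[:,325:]=0
k,l,st_,ce=cv2.connectedComponentsWithStats(b)
for i in range(1,k):
    if st_[i,4]<8: continue
    v,u=np.nonzero(l==i); z=.0296 if st_[i,4]>80 else .062
    P=ray('top',np.c_[u,v],z); r=cv2.minAreaRect((P[:,:2]*1000).astype(np.float32))
    f=cv2.fitLine((P[:,:2]*1000).astype(np.float32),cv2.DIST_L2,0,.01,.01).ravel()
    print(st_[i].tolist(),'cent',P.mean(0).round(4),'a,b',(P.mean(0)@e).round(4),(P.mean(0)@w).round(4),'rect',np.round(r[0],1),np.round(r[1],1),round(r[2],1),'fit ang',np.degrees(np.arctan2(f[1],f[0])).round(1))
E
```

```text
[293, 150, 11, 23, 142] cent [ 0.6126 -0.1508  0.0296] a,b 0.5679 -0.2749 rect [ 612.6 -151. ] [80.7 20.9] 11.7 fit ang 12.5
[298, 174, 13, 6, 36] cent [ 0.5507 -0.1629  0.062 ] a,b 0.5048 -0.2738 rect [ 551.  -164.7] [10.6 43.2] 12.6 fit ang -76.1
[305, 200, 13, 5, 31] cent [ 0.4657 -0.1837  0.062 ] a,b 0.4174 -0.2765 rect [ 465.3 -184.4] [ 8. 42.] 12.5 fit ang -76.0
[306, 208, 14, 4, 28] cent [ 0.4416 -0.188   0.062 ] a,b 0.3929 -0.2757 rect [ 441.5 -188. ] [ 6.4 44.3] 12.5 fit ang -78.6
```

```bash
python3 -c "
from go import *
togo([.5247,-.1696,.07],12.2)"
```

```text
t 5.73 tcp [ 0.5244 -0.1661  0.1463] toolx [-7.e-04  6.e-04 -1.e+00] jaw yaw 102.09 q6 -2.224 op 0.0182 F [ 0.66  0.22 -3.06]
shift units [ 1.907 -0.089 -0.009] turn units -0.023 (world dyaw 0.11)
shift units [ 1.907 -0.089 -0.009] turn units 35.977 (world dyaw -179.89)
```

drive_tool(commands="1 0.1 -0.09 0 0;1 0.4 -0.09 0 0;1 0.8 -0.09 0 0;1 1.2 -0.09 0 0;1 1.4 -0.09 0 0;1 1.5 -0.09 0 0;1 1.5 -0.09 0 0;1 1.5 -0.09 0 0")

```text
t: 6.4
tool_pos: [0.5256, -0.1709, 0.087]
tool_rot: [-0.165, 1.564, 0.165]
contact_force: [-0.2, -0.8, -3.2]
opening: 0.0187
```

```bash
python3 -c "
from go import *
togo([.5247,-.1696,.037],12.2)
grab('side','e')
a=cv2.resize(cv2.imread('pics/e_side.png')[95:205,205:325],None,fx=5,fy=5,interpolation=2)
cv2.imwrite('pics/e_c.png',a)"
```

```text
t 6.4 tcp [ 0.5256 -0.1709  0.087 ] toolx [ 4.e-04 -2.e-04 -1.e+00] jaw yaw 102.03 q6 -2.23 op 0.0187 F [-0.22 -0.85 -3.16]
shift units [ 1.249  0.036 -0.016] turn units -0.034 (world dyaw 0.17)
shift units [ 1.249  0.036 -0.016] turn units 35.966 (world dyaw -179.83)
```

View pics/e_c.png

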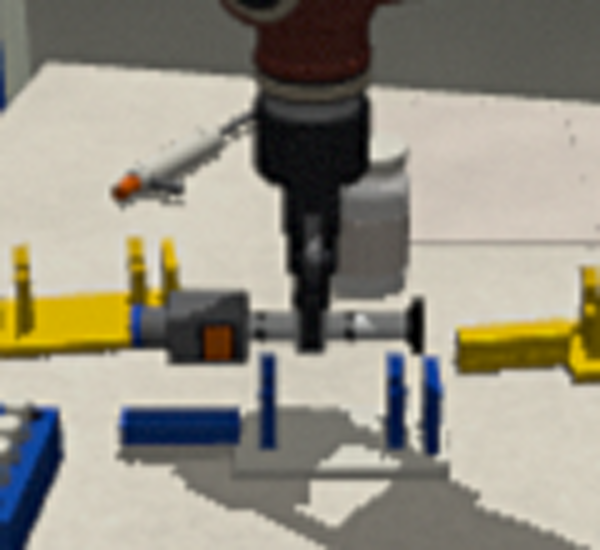

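The foot hangs at crop column 417, between the rest (396) and the end wall (431). I'll lower it gently.

drive_tool(commands="1 0.2 0.02 -0.02 0;1 0.4 0.02 -0.02 0;1 0.6 0.02 -0.02 0;1 0.75 0.02 -0.02 0;1 0.85 0.02 -0.02 0;1 0.95 0.02 -0.02 0;1 1.0 0.02 -0.02 0;1 1.0 0.02 -0.02 0")

```text
t: 7.12
tool_pos: [0.5241, -0.17, 0.0461]
tool_rot: [-0.164, 1.565, 0.165]
contact_force: [0.2, -0.4, -3.4]
opening: 0.0183
```

```bash
python3 -c "
from go import *
togo([.5247,-.1696,.037],12.2)
grab('side','f')
a=cv2.resize(cv2.imread('pics/f_side.png')[95:205,205:325],None,fx=5,fy=5,interpolation=2)
cv2.imwrite('pics/f_c.png',a)"
```

```text
t 7.12 tcp [ 0.5241 -0.17    0.0461] toolx [-1.e-03  4.e-04 -1.e+00] jaw yaw 102.03 q6 -2.23 op 0.0183 F [ 0.21 -0.38 -3.4 ]
shift units [0.226 0.007 0.018] turn units -0.035 (world dyaw 0.17)
shift units [0.226 0.007 0.018] turn units 35.965 (world dyaw -179.83)
```

View pics/f_c.png

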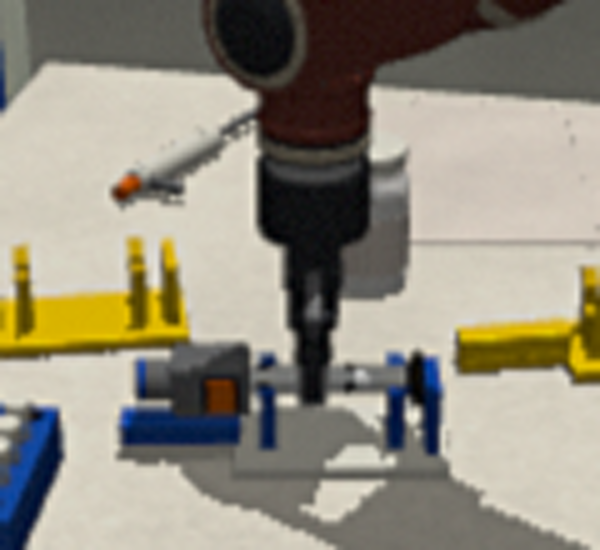

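The foot (crop 418,375) is entering the slot between the rest and the wall, with about 9 mm still to go.

drive_tool(commands="1 0.05 0 0 0;1 0.1 0 0 0;1 0.15 0 0 0;1 0.19 0 0 0;1 0.22 0 0 0;1 0.22 0 0 0;1 0.22 0 0 0")

```text
t: 7.75
tool_pos: [0.5243, -0.1702, 0.0378]
tool_rot: [-0.165, 1.565, 0.165]
contact_force: [0.4, 0.3, -3.8]
opening: 0.0187
```

drive_tool(commands="1 0.03 0 0 0;1 0.06 0 0 0;1 0.06 0 0 0")

```text
t: 8.0
tool_pos: [0.5248, -0.1704, 0.0369]
tool_rot: [-0.165, 1.565, 0.165]
contact_force: [-3.0, 1.6, 5.4]
opening: 0.0185
```

Contact is at the expected height (about 9 N of support), so I'll release.

drive_tool(commands="0.6 0 0 0 0;0.4 0 0 0 0;0.2 0 0 0 0;0 0 0 0 0;-0.5 0 0 0 0;-1 0 0 0 0;-1 0 0 0 0;-1 0 0 0 0")

```text
t: 8.67
tool_pos: [0.5244, -0.1702, 0.0354]
tool_rot: [-0.165, 1.564, 0.165]
contact_force: [0.2, 0.1, 0.1]
opening: 0.0847
```

drive_tool(commands="-1 -0.3 0 0 0;-1 -0.8 0 0 0;-1 -1.5 0 0 0;-1 -2.2 0 0 0;-1 -2.5 0 0 0;-1 -2.5 0 0 0")

```text
t: 9.17
tool_pos: [0.527, -0.1714, 0.1405]
tool_rot: [-0.168, 1.557, 0.161]
contact_force: [1.1, -0.2, 0.3]
opening: 0.0854
```

```bash
python3 -c "
from go import *
togo([.587,-.157,.137],12.2)
grab('side','g');grab('top','g')
a=cv2.resize(cv2.imread('pics/g_side.png')[95:205,205:325],None,fx=5,fy=5,interpolation=2)
cv2.imwrite('pics/g_c.png',a)"
```

```text
t 9.17 tcp [ 0.527  -0.1714  0.1405] toolx [ 0.0077 -0.0037 -1.    ] jaw yaw 102.03 q6 -2.23 op 0.0854 F [ 1.1  -0.21  0.29]
shift units [0.097 0.039 1.542] turn units -0.034 (world dyaw 0.17)
shift units [0.097 0.039 1.542] turn units 35.966 (world dyaw -179.83)
```

View pics/g_c.png

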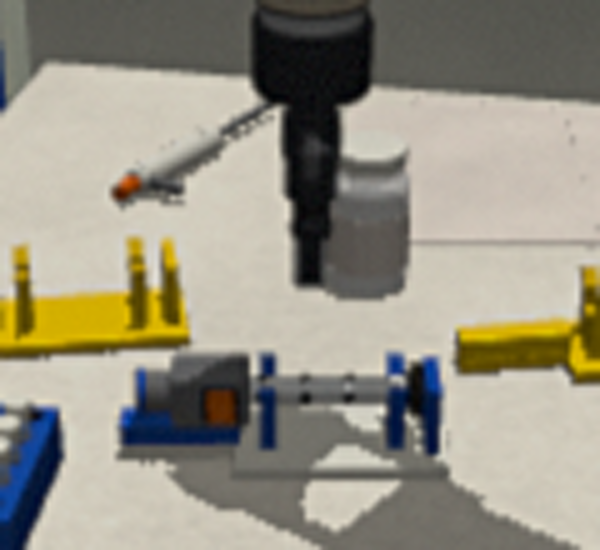

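The leg lies in both rests with its foot in the slot and its button out. Next I'll measure the button.

```bash
cat > bt.py <<'E'
from ax import *
def btn(tag):
    im,d=load('side',tag); hsv=cv2.cvtColor(im,cv2.COLOR_BGR2HSV)
    m=((hsv[...,0]<22)&(hsv[...,1]>120)); m[:160]=0;m[190:]=0;m[:,:225]=0;m[:,275:]=0
    v,u=np.nonzero(m); P=cloud('side',d)[m]; 
    rp=rayplane('side',np.c_[u,v],-.249)
    print('btn n',m.sum(),'uv',u.mean(),v.mean(),u.min(),u.max(),'a,z',rp.mean(0),'a-range',rp[:,0].min(),rp[:,0].max(),'depth b',np.median(P@w),'a',np.median(P@e),'z',np.median(P[:,2]))
    # foot edge-on
    g=im[...,2]; 
    for vv in (168,170,172): print(g[vv,282:296].tolist())
E
python3 -c "
from bt import *
btn('g')
C=cloud('top',load('top','g')[1])
p=C.reshape(-1,3); a=p@e; b=p@w
for lo,hi in((.42,.5),(.525,.575)):
    k=(a>lo)&(a<hi)&(abs(b+.275)<.03)&(p[:,2]<.09)&(p[:,2]>.035); print(k.sum(), np.percentile(b[k],[3,50,97]) if k.any() else '', np.percentile(p[k,2],[50,95]) if k.any() else '')
"
```

```text
btn n 46 uv 247.82608695652175 175.5 229 252 a,z [0.54228125 0.05710399] a-range 0.528105896952998 0.6041056871255768 depth b -0.2539244614095868 a 0.5404302141186426 z 0.05217955544994851
[111, 22, 2, 64, 153, 78, 33, 30, 8, 8, 87, 204, 216, 193]
[111, 163, 177, 149, 69, 22, 24, 15, 15, 4, 57, 202, 211, 209]
[97, 71, 67, 89, 42, 13, 15, 17, 12, 7, 30, 129, 202, 211]
68 [-0.28766491 -0.27759542 -0.26897477] [0.05791033 0.06372582]
39 [-0.27046794 -0.25855596 -0.25208879] [0.06356743 0.07056968]
```

```bash
python3 -c "
from go import *
togo([.5876,-.1577,.12],12.2)"
```

```text
t 9.27 tcp [ 0.5243 -0.1702  0.1354] toolx [ 3.e-04 -1.e-04 -1.e+00] jaw yaw 102.03 q6 -2.23 op 0.0851 F [ 0.19  0.   -0.33]
shift units [ 0.386 -0.025  1.613] turn units -0.035 (world dyaw 0.17)
shift units [ 0.386 -0.025  1.613] turn units 35.965 (world dyaw -179.83)
```

drive_tool(commands="-1 0 0 0.5 0;-1 0.1 0 1 0;-1 0.2 -0.03 1.4 0;-1 0.38 -0.03 1.6 0;-1 0.38 -0.03 1.6 0;-1 0.38 -0.03 1.6 0;-1 0.38 -0.03 1.6 0")

```text
t: 9.85
tool_pos: [0.586, -0.1579, 0.1191]
tool_rot: [-0.164, 1.567, 0.166]
contact_force: [-0.3, -0.0, -0.0]
opening: 0.0853
```

```bash
python3 -c "
from go import *
togo([.5876,-.1577,.032],12.2)"
```

```text
t 9.85 tcp [ 0.586  -0.1579  0.1191] toolx [-2.4e-03  7.0e-04 -1.0e+00] jaw yaw 102.02 q6 -2.166 op 0.0853 F [-0.27 -0.03 -0.  ]
shift units [ 2.176 -0.007  0.045] turn units -0.036 (world dyaw 0.18)
shift units [ 2.176 -0.007  0.045] turn units 35.964 (world dyaw -179.82)
```

drive_tool(commands="-1 0.5 0 0.03 0;-1 1 0 0.03 0;-1 1.5 0 0.03 0;-1 1.9 0 0.03 0;-1 2.1 0 0.03 0;-1 2.17 0 0.03 0;-1 2.17 0 0.03 0")

```text
t: 10.43
tool_pos: [0.5878, -0.1578, 0.0333]
tool_rot: [-0.164, 1.565, 0.165]
contact_force: [1.1, -0.2, 0.2]
opening: 0.0855
```

```bash
python3 -c "
from go import *
togo([.5876,-.1577,.032],12.2)
grab('side','i')
a=cv2.resize(cv2.imread('pics/i_side.png')[95:205,205:325],None,fx=5,fy=5,interpolation=2)
cv2.imwrite('pics/i_c.png',a)"
```

```text
t 10.43 tcp [ 0.5878 -0.1578  0.0333] toolx [-8.e-04  3.e-04 -1.e+00] jaw yaw 102.01 q6 -2.165 op 0.0855 F [ 1.09 -0.21  0.18]
shift units [ 0.031  0.005 -0.004] turn units -0.039 (world dyaw 0.19)
shift units [ 0.031  0.005 -0.004] turn units 35.961 (world dyaw -179.81)
```

View pics/i_c.png

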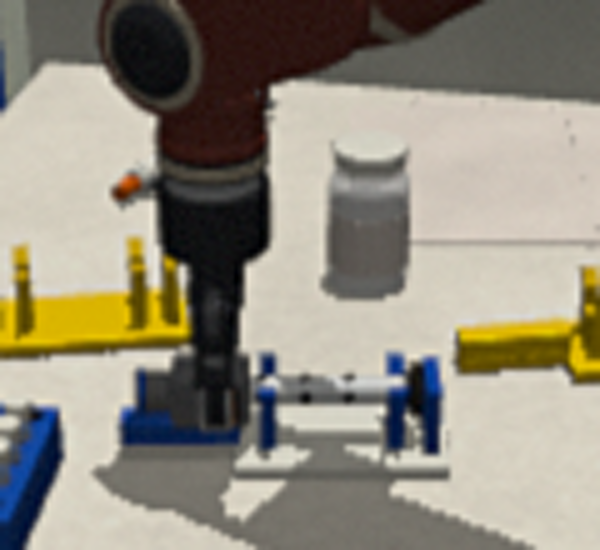

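The near finger covers the button (crop columns 200–235). I'll squeeze.

drive_tool(commands="-0.4 0 0 0 0;0 0 0 0 0;0.2 0 0 0 0;1 0 0 0 0;1 0 0 0 0;1 0 0 0 0;1 0 0 0 0;1 0 0 0 0", newtons=40)

```text
t: 11.15
tool_pos: [0.5897, -0.1585, 0.0352]
tool_rot: [-0.166, 1.562, 0.163]
contact_force: [0.8, -0.2, 5.8]
opening: 0.0395
```

Opening is 39.5 mm, so the button is flush. Now I'll slide outwards.

drive_tool(commands="1 0 0 0.1 0;1 0 0 0.2 0;1 0 0 0.3 0;1 0 0 0.4 0;1 0 0 0.5 0;1 0 0 0.6 0;1 0 0 0.7 0;1 0 0 0.76 0")

```text
t: 11.82
tool_pos: [0.6172, -0.1527, 0.0352]
tool_rot: [-0.167, 1.568, 0.164]
contact_force: [-9.5, -2.8, 12.9]
opening: 0.0399
```

drive_tool(commands="1 0 0 0 0;1 0 0 0 0")

```text
t: 11.98
tool_pos: [0.6176, -0.1526, 0.0352]
tool_rot: [-0.167, 1.567, 0.164]
contact_force: [-8.7, -1.2, 10.9]
opening: 0.0397
```

```bash
python3 -c "
from bt import *
togo([.5876,-.1577,.032],12.2)
grab('side','j')
for t in ('g','i','j'): btn(t)
a=cv2.resize(cv2.imread('pics/j_side.png')[95:205,205:325],None,fx=5,fy=5,interpolation=2)
cv2.imwrite('pics/j_c.png',a)"
```

```text
t 11.98 tcp [ 0.6176 -0.1526  0.0352] toolx [-0.0021 -0.0019 -1.    ] jaw yaw 102.06 q6 -2.138 op 0.0397 F [-8.73 -1.16 10.93]
shift units [ 0.083  0.033 -0.761] turn units -0.028 (world dyaw 0.14)
shift units [ 0.083  0.033 -0.761] turn units 35.972 (world dyaw -179.86)
btn n 46 uv 247.82608695652175 175.5 229 252 a,z [0.54228125 0.05710399] a-range 0.528105896952998 0.6041056871255768 depth b -0.2539244614095868 a 0.5404302141186426 z 0.05217955544994851
[111, 22, 2, 64, 153, 78, 33, 30, 8, 8, 87, 204, 216, 193]
[111, 163, 177, 149, 69, 22, 24, 15, 15, 4, 57, 202, 211, 209]
[97, 71, 67, 89, 42, 13, 15, 17, 12, 7, 30, 129, 202, 211]
btn n 1 uv 230.0 164.0 230 230 a,z [0.60076324 0.10200676] a-range 0.600763241489086 0.600763241489086 depth b -0.41775685640108523 a 0.6188613054470505 z 0.006042544198099797
[112, 19, 2, 71, 156, 82, 38, 32, 9, 10, 89, 211, 221, 199]
[183, 179, 184, 151, 71, 25, 24, 13, 11, 3, 60, 208, 220, 213]
[164, 130, 125, 102, 47, 15, 22, 20, 11, 8, 33, 133, 210, 218]
btn n 1 uv 230.0 164.0 230 230 a,z [0.60076324 0.10200676] a-range 0.600763241489086 0.600763241489086 depth b -0.42372671221247166 a 0.6195015332552618 z 0.0026477634660205807
[112, 22, 0, 25, 32, 42, 116, 115, 43, 8, 89, 210, 223, 200]
[182, 184, 187, 90, 21, 36, 123, 118, 51, 3, 59, 208, 221, 215]
[164, 129, 125, 58, 12, 38, 118, 77, 28, 0, 34, 134, 210, 219]
```

View pics/j_c.png

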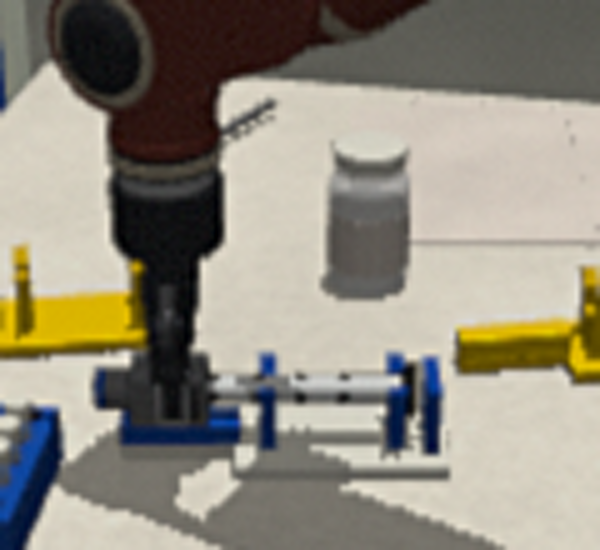

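```bash
python3 -c "
from bt import *
for t in 'gij':
    im,_=load('side',t); g=im[...,2]
    for v in (170,171,172): print(t,v,'246:',g[v,246:286].tolist())
for t in 'gij':
    im,_=load('side',t); g=im[...,2]
    print(t,'foot',g[166:174,284:294].tolist())
"
```

```text
g 170 246: [52, 51, 53, 53, 52, 52, 52, 46, 52, 138, 103, 40, 65, 90, 122, 141, 141, 140, 129, 89, 81, 123, 137, 139, 140, 141, 139, 121, 88, 86, 132, 142, 139, 140, 143, 143, 111, 163, 177, 149]
g 171 246: [49, 48, 46, 47, 46, 48, 47, 46, 44, 111, 105, 80, 106, 115, 117, 114, 111, 111, 107, 79, 92, 105, 109, 110, 111, 110, 110, 102, 115, 99, 108, 110, 109, 107, 110, 109, 110, 139, 150, 161]
g 172 246: [28, 34, 34, 33, 38, 31, 36, 40, 43, 108, 103, 66, 67, 73, 110, 114, 115, 114, 113, 109, 113, 114, 114, 113, 110, 112, 113, 118, 153, 131, 116, 112, 113, 112, 114, 115, 97, 71, 67, 89]
i 170 246: [21, 18, 23, 22, 19, 32, 53, 51, 56, 142, 101, 59, 136, 174, 143, 141, 142, 145, 132, 90, 85, 126, 141, 146, 179, 199, 205, 156, 94, 102, 186, 199, 199, 199, 200, 203, 183, 179, 184, 151]
i 171 246: [17, 18, 16, 20, 15, 29, 48, 49, 45, 115, 109, 142, 205, 221, 201, 137, 114, 114, 110, 82, 96, 108, 115, 114, 131, 147, 205, 197, 154, 180, 206, 210, 207, 208, 208, 211, 213, 216, 221, 181]
i 172 246: [18, 12, 11, 11, 26, 26, 36, 40, 46, 115, 104, 100, 127, 135, 179, 147, 119, 116, 118, 111, 117, 1
[... 1101 characters left out ...]
220, 169, 127, 120, 151, 207], [9, 73, 176, 137, 125, 91, 40, 34, 113, 210], [2, 71, 156, 82, 38, 32, 9, 10, 89, 211], [45, 50, 83, 42, 22, 14, 8, 6, 68, 210], [184, 151, 71, 25, 24, 13, 11, 3, 60, 208], [221, 181, 84, 24, 26, 18, 9, 3, 50, 176], [125, 102, 47, 15, 22, 20, 11, 8, 33, 133], [32, 23, 8, 10, 19, 15, 10, 4, 25, 119]]
j foot [[60, 112, 211, 224, 220, 167, 125, 119, 149, 209], [11, 65, 121, 129, 148, 122, 49, 27, 113, 211], [0, 25, 32, 42, 116, 115, 43, 8, 89, 210], [47, 20, 7, 32, 118, 120, 49, 3, 65, 209], [187, 90, 21, 36, 123, 118, 51, 3, 59, 208], [218, 107, 23, 34, 119, 89, 34, 2, 49, 175], [125, 58, 12, 38, 118, 77, 28, 0, 34, 134], [30, 13, 6, 37, 120, 78, 24, 3, 22, 119]]
```

drive_tool(commands="1 0 0 0.05 0;1 0 0 0.1 0;1 0 0 0.12 0;1 0 0 0.12 0;1 0 0 0.12 0")

```text
t: 12.45
tool_pos: [0.6219, -0.1517, 0.0352]
tool_rot: [-0.167, 1.568, 0.164]
contact_force: [-9.4, -2.1, 11.4]
opening: 0.0393
```

```bash
python3 -c "
from bt import *
togo([.5876,-.1577,.032],12.2)
grab('side','k')
for t in 'ijk':
    im,_=load('side',t); g=im[...,2]
    for v in (168,170,171): print(t,v,g[v,242:258].tolist(),g[v,262:288].tolist())
    print('nose', g[172,220:232].tolist(), g[174,220:232].tolist())
"
```

```text
t 12.45 tcp [ 0.6219 -0.1517  0.0352] toolx [-0.003 -0.002 -1.   ] jaw yaw 102.06 q6 -2.134 op 0.0393 F [-9.39 -2.07 11.41]
shift units [ 0.082  0.033 -0.869] turn units -0.029 (world dyaw 0.14)
shift units [ 0.082  0.033 -0.869] turn units 35.971 (world dyaw -179.86)
i 168 [52, 44, 21, 18, 30, 35, 41, 34, 19, 35, 53, 43, 73, 211, 183, 73] [211, 209, 209, 209, 209, 213, 215, 212, 210, 208, 209, 211, 209, 208, 212, 214, 214, 215, 217, 219, 112, 19, 2, 71, 156, 82]
i 170 [56, 47, 22, 17, 21, 18, 23, 22, 19, 32, 53, 51, 56, 142, 101, 59] [142, 145, 132, 90, 85, 126, 141, 146, 179, 199, 205, 156, 94, 102, 186, 199, 199, 199, 200, 203, 183, 179, 184, 151, 71, 25]
i 171 [52, 35, 18, 14, 17, 18, 16, 20, 15, 29, 48, 49, 45, 115, 109, 142] [114, 114, 110, 82, 96, 108, 115, 114, 131, 147, 205, 197, 154, 180, 206, 210, 207, 208, 208, 211, 213, 216, 221, 181, 84, 24]
nose [216, 217, 215, 215, 216, 214, 215, 215, 214, 220, 221, 189] [215, 216, 218, 215, 217, 216, 214, 211, 214, 220, 225, 190]
j 168 [20, 43, 52, 43, 74, 204, 215, 211, 209, 206, 208, 211, 216, 219, 177, 74] [211, 208, 205, 209, 211
[... 660 characters left out ...]
 211, 208, 209, 209, 209, 212, 216, 217, 178, 74] [209, 209, 205, 209, 209, 211, 211, 210, 210, 208, 210, 208, 211, 209, 210, 212, 216, 216, 218, 218, 112, 24, 0, 24, 29, 44]
k 170 [57, 53, 50, 80, 105, 79, 101, 179, 150, 131, 130, 132, 131, 114, 70, 56] [201, 196, 108, 91, 154, 191, 195, 194, 198, 195, 167, 93, 96, 182, 191, 186, 186, 187, 187, 191, 181, 186, 188, 89, 19, 36]
k 171 [48, 47, 46, 88, 115, 171, 183, 204, 187, 131, 111, 113, 113, 108, 105, 106] [150, 199, 187, 181, 194, 205, 206, 206, 205, 206, 198, 184, 180, 204, 208, 205, 206, 207, 208, 209, 212, 218, 220, 107, 24, 37]
nose [221, 225, 107, 20, 38, 55, 58, 57, 56, 44, 46, 45] [222, 224, 117, 29, 20, 41, 46, 45, 47, 42, 42, 42]
```

The collar edge and hole offsets give about 28–29 mm of slide. I'll add 1 mm, then let go.

drive_tool(commands="1 0 0 0.03 0;1 0 0 0.03 0;1 0 0 0.03 0")

```text
t: 12.75
tool_pos: [0.623, -0.1515, 0.0352]
tool_rot: [-0.167, 1.568, 0.164]
contact_force: [-10.3, -2.6, 12.2]
opening: 0.0398
```

drive_tool(commands="0.2 0 0 0 0;0 0 0 0 0;-0.3 0 0 0 0;-0.7 0 0 0 0;-1 0 0 0 0;-1 0 0 0 0;-1 0 0 0 0")

```text
t: 13.33
tool_pos: [0.6239, -0.1501, 0.0332]
tool_rot: [-0.165, 1.565, 0.165]
contact_force: [-0.5, 0.3, 0.1]
opening: 0.0854
```

drive_tool(commands="-1 -0.5 0 0 0;-1 -1 0 0 0;-1 -1.8 0 0 0;-1 -2.6 0 0 0;-1 -2.6 0 0 0;-1 -2.6 0 0 0")

```text
t: 13.83
tool_pos: [0.6259, -0.1508, 0.1409]
tool_rot: [-0.167, 1.559, 0.163]
contact_force: [-0.4, -0.1, 0.9]
opening: 0.0855
```

```bash
python3 -c "
from bt import *
togo([.5876,-.1577,.032],12.2)
grab('side','l'); grab('top','l')
btn('l')
im,_=load('side','l'); g=im[...,2]
for v in (168,170): print(v,g[v,242:258].tolist(),g[v,262:288].tolist())
a=cv2.resize(cv2.imread('pics/l_side.png')[95:205,205:325],None,fx=5,fy=5,interpolation=2)
cv2.imwrite('pics/l_c.png',a)
a=cv2.resize(cv2.imread('pics/l_top.png')[135:225,255:345],None,fx=6,fy=6,interpolation=2)
cv2.imwrite('pics/l_t.png',a)"
```

```text
t 13.83 tcp [ 0.6259 -0.1508  0.1409] toolx [ 0.0058 -0.0021 -1.    ] jaw yaw 102.03 q6 -2.133 op 0.0855 F [-0.44 -0.11  0.9 ]
shift units [ 2.718  0.041 -0.987] turn units -0.034 (world dyaw 0.17)
shift units [ 2.718  0.041 -0.987] turn units 35.966 (world dyaw -179.83)
btn n 41 uv 238.4390243902439 175.0731707317073 236 241 a,z [0.57422577 0.0588268 ] a-range 0.5652276091887312 0.5830210251980015 depth b -0.2556884092367457 a 0.5756535521366174 z 0.05515407285260132
[109, 22, 6, 46, 34, 41, 110, 110, 41, 6, 87, 203, 214, 193]
[175, 176, 180, 86, 19, 36, 118, 115, 48, 3, 58, 203, 212, 208]
[159, 127, 121, 54, 12, 37, 114, 75, 22, 6, 31, 127, 204, 210]
168 [46, 47, 56, 155, 204, 205, 204, 203, 204, 203, 202, 205, 211, 211, 172, 68] [201, 201, 199, 201, 204, 203, 202, 203, 202, 201, 202, 203, 205, 204, 204, 205, 207, 211, 210, 210, 109, 22, 6, 46, 34, 41]
170 [56, 80, 77, 177, 147, 88, 93, 126, 134, 133, 132, 131, 139, 90, 63, 93] [195, 191, 105, 75, 150, 187, 191, 192, 191, 189, 161, 87, 92, 178, 192, 190, 189, 189, 182, 183, 175, 176, 180, 86, 19, 36]
```

View pics/l_c.png

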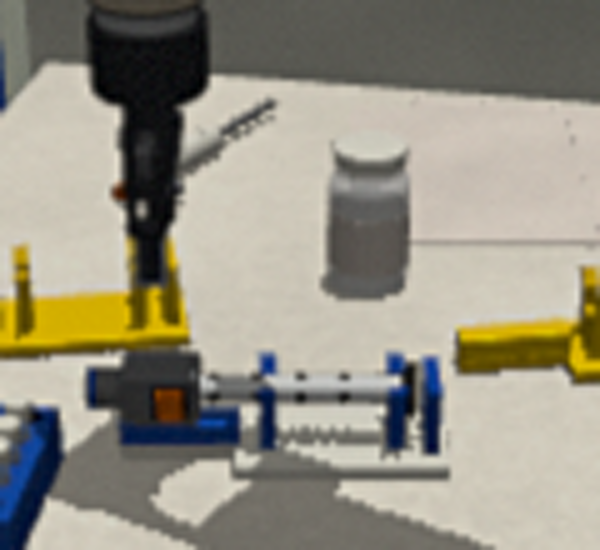

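View pics/l_t.png

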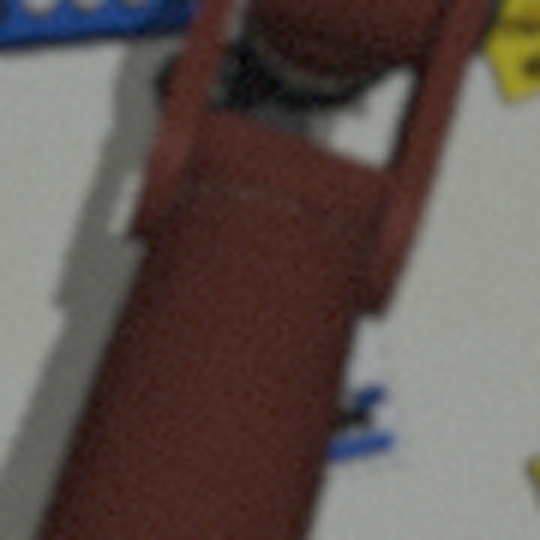

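```bash
python3 -c "
from go import *
togo([.46,.14,.24],-20)"
```

```text
t 13.93 tcp [ 0.6235 -0.15    0.1367] toolx [-1.1e-03  4.0e-04 -1.0e+00] jaw yaw 102.03 q6 -2.133 op 0.0851 F [-0.39 -0.34 -1.45]
shift units [-2.576  7.944 -2.49 ] turn units 6.406 (world dyaw -32.03)
shift units [-2.576  7.944 -2.49 ] turn units -29.594 (world dyaw 147.97)
```

drive_tool(commands="-1 -1 0 0 0;-1 -2 0.3 0 0;-1 -2.6 1 -0.4 0;-1 -2.6 2 -0.8 0;-1 -2.6 3 -1.2 0;-1 -2.6 4 -1.6 0;-1 -2.6 5 -2 0;-1 -2.6 6 -2.2 0")

```text
t: 14.6
tool_pos: [0.4872, 0.0629, 0.239]
tool_rot: [-0.164, 1.569, 0.164]
contact_force: [0.8, 0.4, -0.4]
opening: 0.0854
```

drive_tool(commands="-1 0 1 -0.2 0;-1 0 1.8 -0.3 0;-1 0 1.8 -0.3 0;-1 0 1.8 -0.3 0")

```text
t: 14.93
tool_pos: [0.4617, 0.1311, 0.2395]
tool_rot: [-0.168, 1.567, 0.167]
contact_force: [0.4, -1.2, -0.4]
opening: 0.0852
```

```bash
python3 -c "
from bt import *
grab('side','m'); grab('top','m')
btn('m')
a=cv2.resize(cv2.imread('pics/m_side.png')[140:205,215:305],None,fx=8,fy=8,interpolation=2)
cv2.imwrite('pics/m_c.png',a)
a=cv2.resize(cv2.imread('pics/m_top.png')[140:220,270:350],None,fx=7,fy=7,interpolation=2)
cv2.imwrite('pics/m_t.png',a)"
```

```text
btn n 45 uv 238.44444444444446 174.8 235 242 a,z [0.57416996 0.05988944] a-range 0.5605737078500624 0.5857514281528866 depth b -0.2567923327292148 a 0.5759929294683428 z 0.0544022482836215
[107, 22, 5, 47, 34, 40, 109, 110, 42, 7, 86, 202, 213, 192]
[175, 178, 179, 87, 21, 35, 117, 115, 49, 0, 56, 199, 210, 206]
[158, 126, 119, 56, 12, 35, 114, 74, 25, 0, 27, 129, 202, 210]
```

View pics/m_c.png

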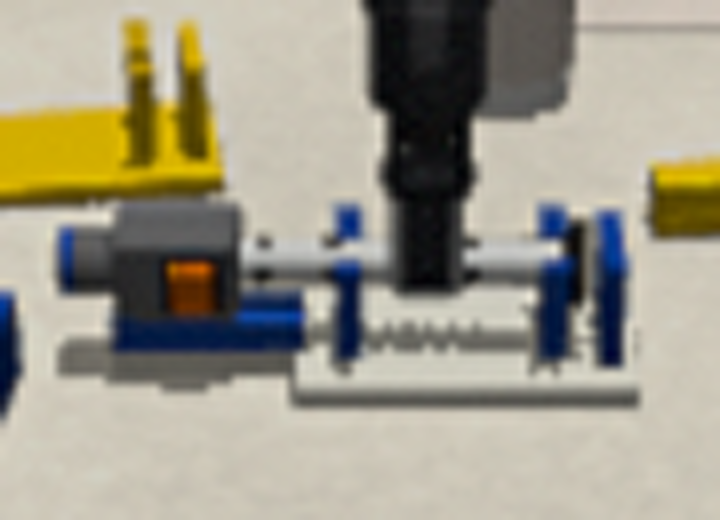

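View pics/m_t.png

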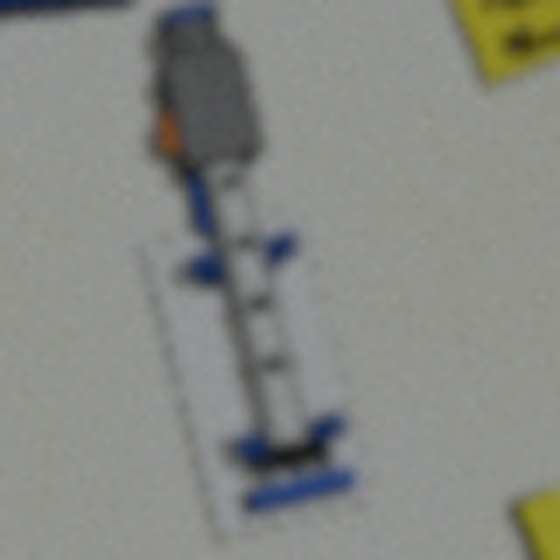

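```bash
python3 -c "
from bt import *
im,_=load('top','m')
for ch,nm in ((0,'B'),(2,'R')):
  print(nm)
  for v in range(144,166): print(v,im[v,287:312,ch].tolist())
"
```

```text
B
144 [149, 145, 145, 135, 114, 84, 63, 62, 68, 74, 77, 76, 70, 77, 104, 128, 140, 141, 140, 141, 141, 145, 145, 147, 147]
145 [141, 145, 142, 124, 104, 81, 62, 60, 67, 70, 77, 78, 71, 73, 85, 106, 128, 137, 143, 141, 143, 146, 144, 144, 147]
146 [144, 144, 141, 119, 97, 78, 64, 61, 66, 71, 73, 77, 70, 70, 75, 89, 107, 125, 139, 144, 144, 143, 142, 145, 144]
147 [148, 146, 141, 123, 100, 83, 69, 61, 66, 67, 72, 72, 75, 77, 75, 76, 92, 110, 133, 141, 145, 143, 146, 142, 145]
148 [147, 145, 140, 130, 109, 84, 71, 66, 75, 76, 79, 78, 76, 78, 80, 80, 82, 100, 122, 141, 144, 144, 144, 142, 145]
149 [146, 145, 145, 138, 120, 90, 68, 75, 77, 80, 82, 79, 80, 79, 79, 80, 80, 97, 122, 138, 144, 144, 141, 141, 144]
150 [147, 144, 144, 136, 118, 84, 67, 72, 81, 82, 82, 80, 78, 80, 81, 82, 83, 90, 117, 136, 147, 143, 142, 144, 141]
151 [145, 145, 142, 134, 108, 79, 61, 70, 81, 82, 85, 80, 83, 81, 78, 83, 82, 86, 110, 131, 142, 143, 143, 142, 144]
152 [144, 143, 139, 123, 101, 71, 58, 64, 77, 81, 85, 82, 84, 80, 83, 84, 79, 81, 99, 122, 139, 142, 142, 141, 141]
153 [142, 141, 138, 119, 98, 70, 52,
[... 3375 characters left out ...]
, 142, 123, 102, 90, 105, 108, 94, 78, 78, 79, 78, 80, 79, 80, 82, 75, 75, 86, 103, 131, 145, 148, 145]
161 [148, 144, 142, 129, 101, 88, 90, 93, 83, 69, 77, 79, 79, 80, 77, 77, 77, 70, 67, 82, 110, 132, 144, 145, 146]
162 [147, 144, 141, 129, 116, 98, 87, 75, 65, 59, 65, 74, 69, 78, 80, 80, 81, 72, 73, 97, 126, 135, 143, 146, 146]
163 [146, 145, 144, 141, 131, 117, 103, 80, 58, 49, 58, 62, 77, 87, 101, 102, 95, 89, 95, 118, 137, 145, 148, 146, 147]
164 [149, 145, 145, 145, 141, 135, 118, 91, 67, 43, 37, 58, 81, 102, 113, 109, 103, 102, 115, 133, 144, 144, 145, 147, 145]
165 [148, 146, 145, 145, 146, 140, 130, 103, 79, 52, 34, 50, 78, 101, 103, 94, 90, 104, 121, 139, 146, 145, 143, 147, 145]
```

In the top view the orange area sticks out 2.9 px, about 9.4 mm. That is what a fully sprung-out button should show (half-in would show about 6.4 mm). The foot is in the slot and the arm is clear, so I'll hand in.

```bash
python3 -c "
from go import *
ctrl.finish_job(); print(ctrl.get_obs()['t'])"
```

```text
the job is handed in; nothing more can be done
the job is handed in; nothing more can be done
```

The job is handed in at about 15 s of the 53 s allowed; `finish_job` reports no verdict. I gripped the leg on its bare tube, lowered it into the blue cradle with its foot in the slot, and let go. I then squeezed the button flush (39.5 mm finger opening), slid the collar outwards and released it.

**Last checks:**
- **Leg:** it lies in both rests with its foot in the slot. Pulling the collar dragged the leg about 3.5 mm outwards, so it should sit near the outer limit of its play. That is inside the 6 mm limit, but I did not measure its final offset from the cradle seat directly.
- **Collar:** the camera put the slide at 28–29 mm and the tool's travel at about 29.4 mm. I added 1 mm before letting go, and the first hole is now visible outside the collar.
- **Button:** it shows about 9.4 mm in the top view, which fits a fully sprung-out button (half-in would show about 6.4 mm).
- **Surroundings:** the arm was clear of everything at hand-in, and I saw no bystander disturbed.

**Disagreements:** the two cameras differed by a few millimetres on where the leg lay at the start. During the slide the tool felt about 10 N sideways and 12 N upwards, more than the collar's 1.5 N of friction. I put this down to the leg bearing on the rest and the fingers pressing the collar down.

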